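# Open the incense casket on the monastery shelf

### The job

Open the copper-lidded red incense casket for the morning offering: press its turquoise release button so that the sprung lid pops up nearly upright, then steady the loose lid by easing it back past upright, without letting it slam, until it stands still by itself leaning on its stay. Leave the pine-lidded green casket shut and the silver butter lamp standing where it is.

Things in the scene. Friction and masses are not known exactly. Their poses are not given: they have to be found in the camera images.
- copper_casket: Red wooden casket, copper lid, fixed. Origin: centre of its box's underside; x from front to hinge side, y left, z up. Box 130 (x) x 150 x 60 mm high, shut lid 8 mm more. In front, to x -130, a ledge 48 high bears the turquoise button: diameter 26, centre x -100, y 0, top z 70, goes 6 mm straight down, about 4 N at the bottom, frees the lid at two thirds. Nothing else frees the lid.
- copper_casket_lid (a joint): Copper lid's hinge, rad: 0 shut, 1.57 upright, 1.85 on its stay (hard stop). Axis along casket y at x 65, z 60; lid 130 mm long, 0.2 kg. Freed, a sprung arm (under it, at y 61) lifts it to about 1.35 (front edge 127 mm above, 28 mm before the hinge), where it lies loose. Pushed on from the front it moves freely (about 1 N); let go it drops back to 1.35, but past upright leans over onto the stay.
- pine_casket_lid (a joint): Hinge of the lid of the other casket: green wooden box, pale pine lid, brass button, otherwise of the same make and size. 0 shut; it must stay shut. It stands to the left or to the right of the copper-lidded one.
- butter_lamp: Loose silver-plated butter lamp cup on a foot, 66 mm high, 62 mm across the rim; origin at the centre of its foot, z up. It stands near the middle, between or before the caskets, and is to be left standing where it is.

How it is judged:
On the way:
1. the release button has been pressed and the copper lid has popped up (value of joint copper_casket_lid above 1.1 rad), for 0.2 s.
At the end, for the whole second after the job is handed in: The copper lid leans back on its stay (beyond 1.7 rad) and is still (under 0.1 rad/s), the pine lid is shut (under 0.1 rad), and the butter lamp stands upright within 30 mm of where it was (value of joint copper_casket_lid above 1.7 rad and velocity of joint copper_casket_lid between -0.1 and 0.1 rad/s and value of joint pine_casket_lid below 0.1 rad and angle between butter_lamp's own z axis and vertical below 0.2 rad and distance of butter_lamp from where it was at the start of the episode below 0.03 m); the robot touches nothing.
It fails at once if the copper lid slams back (faster than 4 rad/s near its stay) (value of joint copper_casket_lid above 1.5 rad and velocity of joint copper_casket_lid above 4 rad/s).
It fails at once if the pine-lidded casket is opened (value of joint pine_casket_lid above 0.3 rad).
It fails at once if the butter lamp is knocked over or pushed away (angle between butter_lamp's own z axis and vertical above 0.5 rad or distance of butter_lamp from where it was at the start of the episode above 0.05 m).
It also fails if it takes over 38 s, if anything falls off the work surface, if the arm or the gripper's body presses on something with over 40 N, if the wrist force passes 120 N, or if a joint passes its speed limit or range.

### The arm

A 6-joint arm with a two-finger parallel gripper is mounted at the origin on the work surface. World frame = base frame: x ahead of the robot, y to its left, z up, the work surface at z = 0. Lengths are in m, angles in rad, forces in N, time in s.
With the tool pointing down it reaches from about 0.25 to 0.775 m from the base axis. Payload 4 kg.
Tool frame: the origin (TCP) lies on the centre line of the jaws, within the pads' length; the fingertips stand 14 mm ahead of it and the grasp point (between the pads) lies 5 mm behind it (robot.tcp_to_tips is the distance from the TCP to the fingertips, in m); z points along the fingers, y is the line along which they close (so a half turn about z gives the same grasp; the last joint's range is limited). The gripper opens to 94 mm and grips with 3 to 60 N. Pads are 16 mm wide; open, the fingers measure 119 mm over their backs; the gripper's body (75 mm by 177 mm) begins 78 mm behind the grasp point.
Start: joints at [-1.349, 0.087, 1.371, -0, 1.684, -0.103], TCP at [0.176, -0.521, 0.22] pointing down, gripper open.
Joint ranges: [-3.1, 3.1], [-0.76, 2.03], [0.27, 2.55], [-1.08, 4.22], [0.17, 2.65], [-2.57, 2.57]. Speed limits (rad/s): [2.79, 2.79, 3.14, 3.14, 3.14, 3.14].

### API

Orientations are given as [roll, pitch, yaw] about the fixed x, y, z axes, in that order (R = Rz(yaw) Ry(pitch) Rx(roll)).
In Python, from bench import robot gives the robot as it stands.
- The arm moves only by the tool carry_out, never from a script. Its argument "increments" is a list of rows, each a list of 3 entries, a list of its own where there are three numbers: the closure in counts, from 0 (fully open) to 255 (shut), then the shift along the tool's x, y, z in mm, then the turn about the tool's z in degrees. In form: [[fingers, [dx, dy, dz], twist], ...]. A call has 1 to 8 rows; each row shifts and turns the commanded pose from where the row before left it, along the tool's axes as they then stand; what a row does not reach is not made up. A row lasts 1/10 s, in which the tool goes at most 50 mm and 8.59 degrees, less where a joint would pass 70% of its speed; a pose out of reach is approached as far as the arm can. A call with a gripper value outside its range is refused whole. The fingers move at their own pace and stop on an object; the grip force is fixed at half the most. Time passes only in rows, so rows that do not move let the fingers close. It gives the time, the measured TCP pose, the force, the opening and the grip force at its end, in the units of the state.
- robot.get_obs(): the state, without advancing time (a new reading comes with each control period).
- robot.snapshot(name): name is "side" or "top" or "wrist"; returns the picture (480x640x3 uint8, blue, green, red); there is no depth.
- robot.get_calibration(name): a dict with "vfov" (degrees; the focal length in pixels is half the picture's height over the tangent of half this angle, whatever the lens; pixels are square), "cx", "cy" (the principal point, pixels), "T" (4x4, takes a point from camera to world coordinates). Camera axes: x right, y down, z forward; pixel columns grow to the right and rows downward; lengths in m; the calibration is good to about 2 mm. A picture is of the moment at which its call begins: read the wrist's pose just before it. get_calibration takes no time and is no camera call; for the wrist camera it gives the pose at the moment of the call.
- robot.close_job(): hands the job in; it is judged then, once.
The state is a dict: "time": time; "joint_positions": joint angles; "qvel": joint speeds; "joint_torque": joint torques, N m; "tool_pos": TCP position; "ee_rot": TCP orientation; "wrist_force": force on the tool from outside, world axes, zero at the start; "wrist_torque": the same for the moment, N m; "width": finger opening in m; "finger_force": force on a finger pad.
Only numpy, scipy, OpenCV 4.12 (cv2) and the standard library are available. Lean on these libraries where they do the work, as an engineer would, in place of code of your own. Each camera call takes 0.05 s, during which the arm holds its last target. There are 200 camera calls.

## Working session

There is one attempt and no reset: what is moved stays moved. The work goes in short steps, Python scripts to look and compute and a tool call to move; the robot and the scene stay as the last step left them, time stands still between calls to the robot, and variables do not carry over. Pictures are saved under pics/ and viewed, at most 10 in all, crops included, and the job is handed in when it is done.

Besides the shell and the picture viewer there is one more tool, called after "Request:" by a JSON object that holds its "name" and its "arguments". carry_out: Moves the arm, as the interface text tells. Its arguments: {"type":"object","properties":{"increments":{"type":"array","items":{"type":"array"}}},"required":["increments"]}

```bash
mkdir -p pics
python3 - <<'E'
from bench import robot
import cv2,numpy as np
for n in("top","side"):
    cv2.imwrite(f"pics/{n}0.png",robot.snapshot(n)); c=robot.get_calibration(n); print(n,c["vfov"],c["cx"],c["cy"],np.round(c["T"],3).tolist())
o=robot.get_obs(); print({k:np.round(v,3).tolist() for k,v in o.items()})
E
```

```text
top 53.69922428827032 313.0828460474273 244.74421715546706 [[0.02, -0.986, 0.167, 0.406], [-1.0, -0.022, -0.008, -0.006], [0.012, -0.167, -0.986, 0.758], [0.0, 0.0, 0.0, 1.0]]
side 48.17554241109532 320.4761028916327 239.45443997617903 [[-0.969, -0.125, 0.211, 0.362], [-0.245, 0.512, -0.823, 0.635], [-0.005, -0.85, -0.527, 0.499], [0.0, 0.0, 0.0, 1.0]]
{'time': 0.1, 'joint_positions': [-1.349, 0.088, 1.372, -0.0, 1.684, -0.103], 'qvel': [-0.001, -0.002, -0.005, -0.001, -0.002, 0.0], 'joint_torque': [0.003, -34.125, -30.33, 0.072, 0.03, -0.0], 'tool_pos': [0.175, -0.521, 0.218], 'ee_rot': [-3.14, -0.0, 0.325], 'wrist_force': [0.265, 0.379, -0.097], 'wrist_torque': [0.009, 0.007, -0.028], 'finger_force': 0.0, 'width': 0.094}
```

View pics/top0.png

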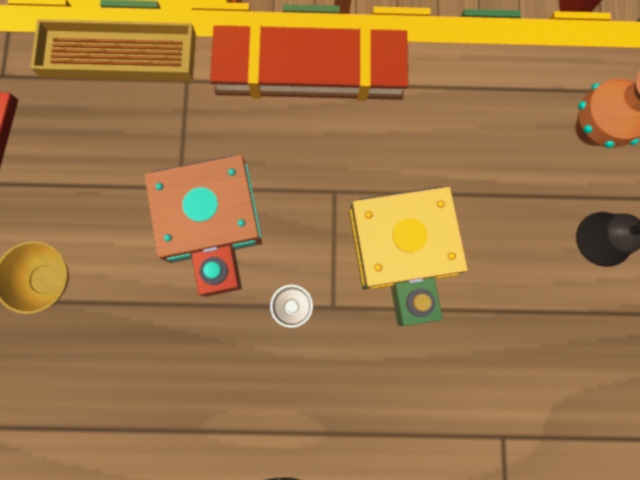

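View pics/side0.png

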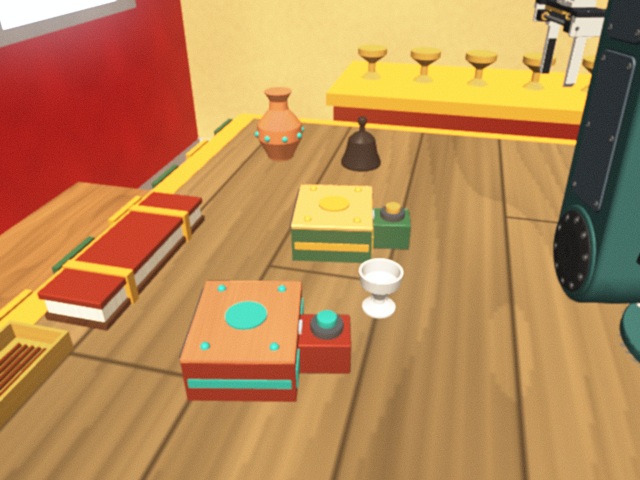

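The top view shows the copper casket on the left, with its lid disc at about (200,204) and its button at (212,270). The lamp is at (291,306) and the pine casket at about (410,235). The side view shows the button at (327,320) and the copper disc at (246,315). I'll measure by colour next.

```bash
cat > h.py <<'E'
import cv2,numpy as np
from bench import robot
def ray(n,uv):
    c=robot.get_calibration(n); f=240/np.tan(np.radians(c["vfov"]/2)); T=np.array(c["T"])
    d=T[:3,:3]@np.array([(uv[0]-c["cx"])/f,(uv[1]-c["cy"])/f,1]); return T[:3,3],d/np.linalg.norm(d)
def plane(n,uv,z):
    o,d=ray(n,uv); return o+d*(z-o[2])/d[2]
def tri(a,b):
    (o1,d1),(o2,d2)=ray("top",a),ray("side",b)
    s=np.linalg.lstsq(np.c_[d1,-d2],o2-o1,rcond=None)[0]
    p,q=o1+s[0]*d1,o2+s[1]*d2; return (p+q)/2,np.linalg.norm(p-q)
def blobs(img,lo,hi,amin,box):
    m=cv2.inRange(cv2.cvtColor(img,cv2.COLOR_BGR2HSV),lo,hi); x0,y0,x1,y1=box
    k=np.zeros_like(m);k[y0:y1,x0:x1]=m[y0:y1,x0:x1]
    n,_,st,ce=cv2.connectedComponentsWithStats(k)
    return [(st[i,4],ce[i].round(1)) for i in range(1,n) if st[i,4]>=amin]
E
python3 - <<'E'
from h import *
t=cv2.imread("pics/top0.png");s=cv2.imread("pics/side0.png")
tq=((75,100,90),(100,255,255))
B=blobs(t,*tq,8,(130,140,265,300));S=blobs(s,*tq,8,(180,270,360,375))
for b in B: print("top",b,plane("top",b[1],.07).round(4))
for b in S: print("side",b,plane("side",b[1],.07).round(4))
big=lambda L:sorted(L,key=lambda b:-b[0])
near=lambda L,p:min(L,key=lambda b:np.hypot(*(b[1]-p)))[1]
for name,a,b in(("disc",(200,204),(246,315)),("button",(212,270),(327,318))):
    print(name,tri(near(B,a),near(S,b)))
for uv,z in(((291,306),.066),((422,302),.07),((410,235),.068)): print(uv,plane("top",uv,z).round(4))
for uv in((146,173),(243,156),(260,240),(160,257)): print("lid",plane("top",uv,.068).round(4))
E
```

```text
top (np.int32(108), array([252.8, 201.5])) [0.5862 0.0791 0.07  ]
top (np.int32(29), array([231.3, 171.6])) [0.6319 0.1134 0.07  ]
top (np.int32(26), array([158.5, 186. ])) [0.6068 0.221  0.07  ]
top (np.int32(889), array([199.6, 204. ])) [0.5806 0.158  0.07  ]
top (np.int32(29), array([240.7, 222.4])) [0.5539 0.0957 0.07  ]
top (np.int32(29), array([167.3, 237.4])) [0.529  0.2024 0.07  ]
top (np.int32(69), array([243.7, 243.6])) [0.5222 0.0898 0.07  ]
top (np.int32(74), array([178.6, 256.9])) [0.5004 0.1839 0.07  ]
top (np.int32(253), array([211.5, 269.6])) [0.4828 0.1349 0.07  ]
side (np.int32(34), array([221.1, 287.8])) [0.6324 0.113  0.07  ]
side (np.int32(31), array([281.4, 288.2])) [0.5543 0.0947 0.07  ]
side (np.int32(27), array([301.5, 306.2])) [0.5181 0.1246 0.07  ]
side (np.int32(873), array([245.5, 315. ])) [0.5807 0.1578 0.07  ]
side (np.int32(307), array([326.4, 319. ])) [0.4816 0.1412 0.07  ]
side (np.int32(48), array([204.4, 345.5])) [0.6071 0.2205 0.07  ]
side (np.int32(47), array([273.6, 346.2])) [0.5292 0.2023 0.07  ]
side (np.int32(62), array([297.2, 363.1])) [0.4953 0.2216 0.07  ]
disc (array([0.58057513, 0.15801231, 0.07014063]), np.float64(0.00011131372383403324))
button (array([0.48312474, 0.13582567, 0.06536707]), np.float64(0.0004317106157297075))
(291, 306) [0.4328 0.018  0.066 ]
(422, 302) [ 0.4422 -0.1713  0.07  ]
(410, 235) [ 0.5409 -0.1558  0.068 ]
lid [0.6273 0.242  0.068 ]
lid [0.6576 0.0972 0.068 ]
lid [0.5285 0.0663 0.068 ]
lid [0.5    0.2115 0.068 ]
```

Request:
{"name": "carry_out", "arguments": {"increments": [[255, [0, 0, 0], 5.7], [255, [25, -32, 0], 0], [255, [25, -32, 0], 0], [255, [25, -32, 0], 0], [255, [25, -32, 0], 0], [255, [25, -32, 0], 0], [255, [25, -32, 0], 0], [255, [25, -32, 0], 0]]}}

```text
time: 0.9
tool_pos: [0.2962, -0.2621, 0.219]
ee_rot: [-3.141, 0.0, 0.225]
wrist_force: [0.6, -0.6, -0.1]
width: 0.0333
finger_force: 0.0
```

Request:
{"name": "carry_out", "arguments": {"increments": [[255, [25, -32, 0], 0], [255, [25, -32, 0], 0], [255, [25, -32, 0], 0], [255, [25, -32, 0], 0], [255, [25, -32, 0], 0], [255, [25, -32, 0], 0], [255, [25, -32, 0], 0], [255, [0, 0, 0], 0]]}}

```text
time: 1.7
tool_pos: [0.4172, -0.0026, 0.2188]
ee_rot: [-3.14, 0.0, 0.233]
wrist_force: [0.7, 0.1, 0.5]
width: 0.0003
finger_force: 0.0
```

Request:
{"name": "carry_out", "arguments": {"increments": [[255, [23, -30, 0], 0], [255, [23, -30, 0], 0], [255, [23, -30, 0], 0], [255, [24, -29, 0], 0], [255, [0, 0, 40], 0], [255, [0, 0, 40], 0], [255, [0, 0, 25], 0], [255, [0, 0, 0], 0]]}}

```text
time: 2.5
tool_pos: [0.4771, 0.1288, 0.1094]
ee_rot: [-3.141, 0.011, 0.224]
wrist_force: [-0.4, 0.1, -0.7]
width: 0.0004
finger_force: 0.0
```

Run:
```python
from h import *
o=robot.get_obs(); print(o["tool_pos"],o["ee_rot"],o["wrist_force"])
a,b=robot.snapshot("side"),robot.snapshot("top")
cv2.imwrite("pics/p1.png",np.hstack([a[200:420,180:480],b[140:360,130:430]]))
```

```text
[0.4771395  0.12882821 0.10944233] [-3.14143214  0.01075142  0.22445786] [-0.37609567  0.06595475 -0.71428552]
```

View pics/p1.png

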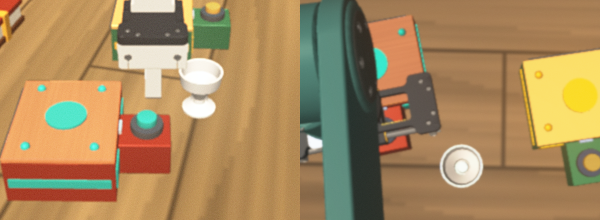

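The side crop shows the fingertip above and behind the button, at about (153,97) in the crop or (333,297) in the full frame. I'll check that against the measured pose.

Run:
```python
from h import *
print(robot.get_obs()["tool_pos"])
def proj(n,p):
    c=robot.get_calibration(n);f=240/np.tan(np.radians(c["vfov"]/2));q=np.linalg.inv(c["T"])@np.r_[p,1];return (q[:2]/q[2]*f+[c["cx"],c["cy"]]).round(1)
t=robot.get_obs()["tool_pos"]-[0,0,.014]
print("tip expected side",proj("side",t),"top",proj("top",t),"seen",plane("side",(333,297),t[2]))
print("button exp",proj("side",[.483,.1355,.07]))
```

```text
[0.48062594 0.12957114 0.11462293]
tip expected side [329.5 293.6] top [210.9 268.7] seen [0.47496317 0.13507987 0.10062293]
button exp [326.4 315.9]
```

Request:
{"name": "carry_out", "arguments": {"increments": [[255, [1, -5, 0], 0], [255, [0, 0, 15], 0], [255, [0, 0, 10], 0], [255, [0, 0, 4], 0], [255, [0, 0, 3], 0], [255, [0, 0, 3], 0], [255, [0, 0, 0], 0], [255, [0, 0, 0], 0]]}}

```text
time: 3.4
tool_pos: [0.4808, 0.1355, 0.0797]
ee_rot: [3.141, -0.001, 0.225]
wrist_force: [-0.1, -0.1, 0.4]
width: 0.0003
finger_force: 0.2
```

Run:
```python
from h import *
a=robot.snapshot("side")
o=robot.get_obs(); print(o["tool_pos"],o["ee_rot"],o["wrist_force"])
cv2.imwrite("pics/p2.png",a[100:420,100:480])
```

```text
[0.48075628 0.13550106 0.07967792] [ 3.14148928e+00 -6.69707791e-04  2.25249531e-01] [-0.45647095  0.31626979  0.79920243]
```

View pics/p2.png

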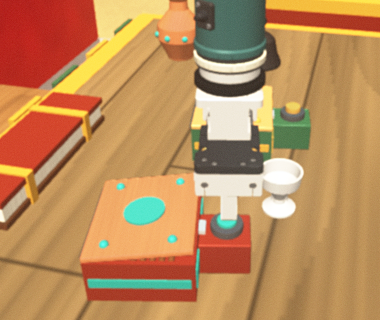

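The lid is still shut. The finger is over the button at crop (228,218) with almost no force, so I'll press deeper in small steps.

Request:
{"name": "carry_out", "arguments": {"increments": [[255, [0, 0, 1], 0], [255, [0, 0, 1], 0], [255, [0, 0, 0], 0]]}}

```text
time: 3.75
tool_pos: [0.4808, 0.1355, 0.0782]
ee_rot: [3.141, -0.001, 0.225]
wrist_force: [-1.4, -0.3, 5.7]
width: 0.0005
finger_force: 2.5
```

Request:
{"name": "carry_out", "arguments": {"increments": [[255, [0, 0, 1], 0], [255, [0, 0, 1], 0], [255, [0, 0, 0], 0]]}}

```text
time: 4.05
tool_pos: [0.4809, 0.1356, 0.078]
ee_rot: [3.141, -0.001, 0.225]
wrist_force: [-5.5, -1.0, 13.2]
width: 0.0005
finger_force: 6.5
```

Run:
```python
from h import *
a=robot.snapshot("side")
o=robot.get_obs(); print(o["tool_pos"],o["ee_rot"],o["wrist_force"])
cv2.imwrite("pics/p3.png",a[100:420,100:480])
print(blobs(a,(75,100,90),(100,255,255),100,(150,150,380,380)))
```

```text
[0.48087682 0.13554275 0.07804365] [ 3.14132782e+00 -1.43826037e-03  2.25434266e-01] [-5.65053014 -0.8982647  12.41875804]
[(np.int32(128), array([325.1, 323.6]))]
```

View pics/p3.png

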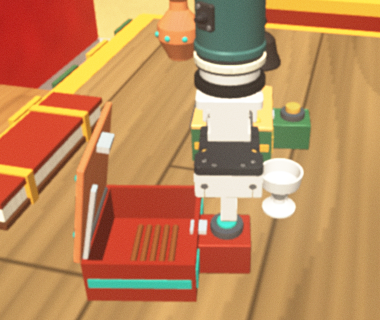

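The lid has popped up, with its top edge running from crop (110,105) and a grey part at (105,142). The plan is to lift, turn 90° and straddle the lid with open fingers. That way one finger pushes and the other catches.

Request:
{"name": "carry_out", "arguments": {"increments": [[255, [0, 0, -10], 0], [255, [0, 0, -30], 0], [255, [0, 0, -40], 0], [255, [0, 0, -40], 0], [255, [0, 0, -40], 0], [0, [0, 0, 0], 8], [0, [0, 0, 0], 8], [0, [0, 0, 0], 8]]}}

```text
time: 4.9
tool_pos: [0.4807, 0.1355, 0.2356]
ee_rot: [-3.141, -0.001, -0.199]
wrist_force: [-0.3, -0.1, -0.2]
width: 0.0213
finger_force: 0.0
```

Request:
{"name": "carry_out", "arguments": {"increments": [[0, [0, 0, 0], 8], [0, [0, 0, 0], 8], [0, [0, 0, 0], 8], [0, [0, 0, 0], 8], [0, [0, 0, 0], 8], [0, [0, 0, 0], 8], [0, [0, 0, 0], 8], [0, [0, 0, 0], 8]]}}

```text
time: 5.7
tool_pos: [0.4759, 0.0102, 0.2281]
ee_rot: [-3.098, 0.082, -1.145]
wrist_force: [0.6, -0.7, -0.2]
width: 0.0846
finger_force: 0.0
```

Request:
{"name": "carry_out", "arguments": {"increments": [[0, [0, 0, 0], 2], [0, [0, 0, 0], 0], [0, [0, 0, 0], 0]]}}

```text
time: 6.0
tool_pos: [0.4744, 0.0032, 0.2276]
ee_rot: [-3.096, 0.088, -1.163]
wrist_force: [0.2, 1.2, -0.5]
width: 0.0941
finger_force: 0.0
```

```bash
cat >> h.py <<'E'
def cas(p):
    d=np.array(p[:2])-[.5805,.158]; u=np.array([np.cos(.225),np.sin(.225)])
    return (np.r_[d@u, d@[-u[1],u[0]], p[2]]*1000).round(1)
E
python3 - <<'E'
from h import *
o=robot.get_obs(); print(o["tool_pos"],cas(o["tool_pos"]),o["ee_rot"],o["joint_positions"],o["wrist_force"],o["width"])
E
```

```text
[0.47436419 0.00324252 0.22762491] [-138.  -127.2  227.6] [-3.09591682  0.08816805 -1.16338126] [-0.18351516 -0.0868278   1.53204213  0.09956744  1.70685345  2.56567664] [ 0.22889943  1.15317532 -0.49633236] 0.09405444653480657
```

The turn ran into joint 6's limit, so I'll turn the other way.

Request:
{"name": "carry_out", "arguments": {"increments": [[0, [0, 0, 0], -8], [0, [0, 0, 0], -8], [0, [0, 0, 0], -8], [0, [0, 0, 0], -8], [0, [0, 0, 0], 0]]}}

```text
time: 6.5
tool_pos: [0.4745, 0.0043, 0.2278]
ee_rot: [-3.056, 0.05, -0.603]
wrist_force: [-0.3, 0.2, 0.7]
width: 0.0943
finger_force: 0.0
```

Run:
```python
from h import *
o=robot.get_obs(); print(o["tool_pos"],cas(o["tool_pos"]),o["ee_rot"],o["joint_positions"],o["wrist_force"],o["width"])
```

```text
[0.47447073 0.00426543 0.22782526] [-137.7 -126.2  227.8] [-3.05629515  0.05018958 -0.60263939] [-0.18110085 -0.08681256  1.53161227  0.09926872  1.70693212  2.00746134] [-0.32803355  0.24456417  0.67673442] 0.09426588077876154
```

Request:
{"name": "carry_out", "arguments": {"increments": [[0, [0, 0, 0], -8], [0, [0, 0, 0], -8], [0, [0, 0, 0], -8], [0, [0, 0, 0], -8], [0, [0, 0, 0], -8], [0, [0, 0, 0], -8], [0, [0, 0, 0], -8], [0, [0, 0, 0], -8]]}}

```text
time: 7.3
tool_pos: [0.4744, 0.0037, 0.2278]
ee_rot: [-3.059, -0.055, 0.512]
wrist_force: [0.4, 0.1, 0.6]
width: 0.0939
finger_force: 0.0
```

Request:
{"name": "carry_out", "arguments": {"increments": [[0, [0, 0, 0], -8], [0, [0, 0, 0], -8], [0, [0, 0, 0], -8], [0, [0, 0, 0], -8], [0, [0, 0, 0], -8], [0, [0, 0, 0], -8], [0, [0, 0, 0], -8], [0, [0, 0, 0], -8]]}}

```text
time: 8.1
tool_pos: [0.4744, 0.0037, 0.2278]
ee_rot: [3.129, -0.098, 1.631]
wrist_force: [0.5, -0.4, -0.4]
width: 0.0939
finger_force: 0.0
```

Request:
{"name": "carry_out", "arguments": {"increments": [[0, [0, 0, 0], -8], [0, [0, 0, 0], 0], [0, [0, 0, 0], 0]]}}

```text
time: 8.4
tool_pos: [0.4743, 0.0033, 0.2277]
ee_rot: [3.116, -0.095, 1.764]
wrist_force: [-0.4, 0.2, -0.4]
width: 0.0941
finger_force: 0.0
```

```bash
cat >> h.py <<'E'
from scipy.spatial.transform import Rotation as Ro
def rep(tip_target=None):
    o=robot.get_obs(); p=np.array(o["tool_pos"]); R=Ro.from_euler("xyz",o["ee_rot"]).as_matrix()
    C=Ro.from_euler("z",.225).as_matrix(); M=C.T@R  # tool -> casket
    tip=cas(p+R[:,2]*.014)
    print("t",o["time"],"rot",o["ee_rot"].round(3),"q",np.round(o["joint_positions"],2),"F",np.round(o["wrist_force"],1),"w",o["width"])
    print("TCP",cas(p),"tip",tip); print("tool axes in casket\n",M.round(3))
    if tip_target is not None: print("move tool mm",(M.T@(np.array(tip_target)-tip)).round(1))
    for d in np.eye(3)*10: print("casket",d,"-> tool",(M.T@d).round(2))
E
python3 - <<'E'
from h import *
rep((43,-35,215))
E
```

```text
t 8.4 rot [ 3.116 -0.095  1.764] q [-0.18 -0.09  1.53  0.1   1.71 -0.36] F [-0.4  0.2 -0.4] w 0.09412801538011749
TCP [-138.  -127.1  227.7] tip [-137.6 -125.8  213.8]
tool axes in casket
 [[ 0.032  0.999  0.029]
 [ 0.995 -0.034  0.094]
 [ 0.095  0.026 -0.995]]
move tool mm [ 96.2 177.3  12.5]
casket [10.  0.  0.] -> tool [0.32 9.99 0.29]
casket [ 0. 10.  0.] -> tool [ 9.95 -0.34  0.94]
casket [ 0.  0. 10.] -> tool [ 0.95  0.26 -9.95]
```

Request:
{"name": "carry_out", "arguments": {"increments": [[0, [19, 35, 2.5], 0], [0, [19, 35, 2.5], 0], [0, [19, 35, 2.5], 0], [0, [19, 35, 2.5], 0], [0, [20, 37, 2.5], 0], [0, [0, 0, 0], -1.7], [0, [0, 0, 0], 0]]}}

```text
time: 9.1
tool_pos: [0.6293, 0.1323, 0.2275]
ee_rot: [3.116, -0.094, 1.796]
wrist_force: [1.2, -0.6, -0.2]
width: 0.0942
finger_force: 0.0
```

Run:
```python
from h import *
rep((43,-35,165))
a=robot.snapshot("side"); cv2.imwrite("pics/p4.png",a[60:420,100:480])
```

```text
t 9.1 rot [ 3.116 -0.094  1.796] q [ 0.07  0.28  1.14  0.1   1.72 -0.14] F [ 1.2 -0.6 -0.2] w 0.09418766736388377
TCP [ 41.8 -35.9 227.5] tip [ 42.2 -34.6 213.6]
tool axes in casket
 [[-0.     1.     0.026]
 [ 0.996 -0.002  0.094]
 [ 0.094  0.026 -0.995]]
move tool mm [-5.  -0.5 48.4]
casket [10.  0.  0.] -> tool [-0.   10.    0.26]
casket [ 0. 10.  0.] -> tool [ 9.96 -0.02  0.94]
casket [ 0.  0. 10.] -> tool [ 0.94  0.26 -9.95]
```

View pics/p4.png

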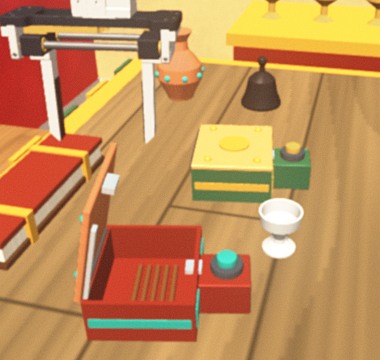

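The fingers are at crop (57,135) and (150,138), on either side of the lid's top edge at about (112,150). I'll go down and narrow the gap.

Request:
{"name": "carry_out", "arguments": {"increments": [[0, [-1, 0, 16], 0], [0, [-2, 0, 16], 0], [0, [-2, 0, 16], 0], [0, [0, 0, 0], 0], [100, [0, 0, 0], 0], [150, [0, 0, 0], 0], [180, [0, 0, 0], 0], [180, [0, 0, 0], 0]]}}

```text
time: 9.95
tool_pos: [0.6311, 0.1313, 0.1818]
ee_rot: [3.111, -0.094, 1.797]
wrist_force: [0.8, 0.5, 0.2]
width: 0.0654
finger_force: 0.0
```

Run:
```python
from h import *
rep()
a=robot.snapshot("side"); cv2.imwrite("pics/p5.png",a[60:420,100:480])
```

```text
t 9.95 rot [ 3.111 -0.094  1.797] q [ 0.07  0.29  1.21  0.1   1.62 -0.15] F [0.8 0.5 0.2] w 0.06544227962407266
TCP [ 43.4 -37.3 181.8] tip [ 43.8 -36.  167.9]
tool axes in casket
 [[-0.001  1.     0.03 ]
 [ 0.996 -0.002  0.094]
 [ 0.094  0.03  -0.995]]
casket [10.  0.  0.] -> tool [-0.01 10.    0.3 ]
casket [ 0. 10.  0.] -> tool [ 9.96 -0.02  0.94]
casket [ 0.  0. 10.] -> tool [ 0.94  0.3  -9.95]
```

View pics/p5.png

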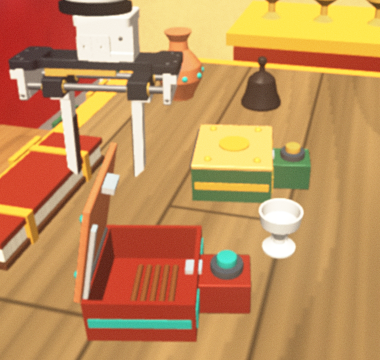

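The fingers straddle the lid at crop (75,170) and (138,172), clear of the rest. I'll close the gap and ease the lid back.

Request:
{"name": "carry_out", "arguments": {"increments": [[180, [0, 0, 0], 0], [180, [0, 0, 0], 0], [180, [0, 0, 0], 0], [180, [0, 0, 0], 0], [180, [0, 3, 0], 0], [180, [0, 3, 0], 0], [180, [0, 3, 0], 0], [180, [0, 3, 0], 0]]}}

```text
time: 10.8
tool_pos: [0.6427, 0.1341, 0.181]
ee_rot: [3.113, -0.094, 1.797]
wrist_force: [-0.6, -0.1, -0.2]
width: 0.0277
finger_force: 0.1
```

Request:
{"name": "carry_out", "arguments": {"increments": [[180, [0, 3, 0], 0], [180, [0, 3, 0], 0], [180, [0, 3, 0], 0], [180, [0, 3, 0], 0], [180, [0, 3, 0], 0], [180, [0, 3, 0], 0], [180, [0, 3, 0], 0], [180, [0, 3, 0], 0]]}}

```text
time: 11.6
tool_pos: [0.6661, 0.1394, 0.1817]
ee_rot: [3.113, -0.094, 1.797]
wrist_force: [0.4, 0.1, -0.2]
width: 0.0276
finger_force: 0.0
```

Run:
```python
from h import *
rep()
a=robot.snapshot("side"); cv2.imwrite("pics/p6.png",a[60:420,100:480])
```

```text
t 11.6 rot [ 3.113 -0.094  1.797] q [ 0.07  0.37  1.11  0.1   1.65 -0.14] F [ 0.4  0.1 -0.2] w 0.027594883016033113
TCP [ 79.3 -37.2 181.7] tip [ 79.7 -35.9 167.7]
tool axes in casket
 [[-0.001  1.     0.029]
 [ 0.996 -0.002  0.094]
 [ 0.094  0.029 -0.995]]
casket [10.  0.  0.] -> tool [-0.01 10.    0.29]
casket [ 0. 10.  0.] -> tool [ 9.96 -0.02  0.94]
casket [ 0.  0. 10.] -> tool [ 0.94  0.29 -9.95]
```

View pics/p6.png

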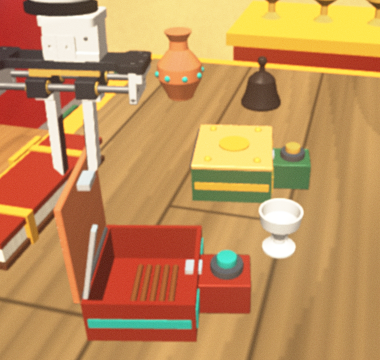

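The lid is upright between the fingers, with its top at crop (80,160). I'll continue to the stay, then let it settle.

Request:
{"name": "carry_out", "arguments": {"increments": [[180, [0, 2, 0], 0], [180, [0, 2, 0], 0], [180, [0, 2, 0], 0], [180, [0, 2, 0], 0], [180, [0, 2, 0], 0], [180, [0, 2, 0], 0], [180, [0, 2, 0], 0], [180, [0, 2, 0], 0]]}}

```text
time: 12.45
tool_pos: [0.6816, 0.1429, 0.1821]
ee_rot: [3.113, -0.094, 1.797]
wrist_force: [0.2, 0.0, -0.5]
width: 0.0279
finger_force: 0.1
```

Request:
{"name": "carry_out", "arguments": {"increments": [[180, [0, 2, 0], 0], [180, [0, 1, 0], 0], [150, [0, 0, 0], 0], [120, [0, 0, 0], 0], [60, [0, 0, 0], 0], [0, [0, 0, 0], 0], [0, [0, 0, 0], 0], [0, [0, 0, 0], 0]]}}

```text
time: 13.25
tool_pos: [0.6844, 0.1436, 0.1823]
ee_rot: [3.113, -0.094, 1.797]
wrist_force: [-0.4, 0.7, 0.2]
width: 0.0725
finger_force: 0.0
```

Run:
```python
from h import *
rep()
a=robot.snapshot("side"); cv2.imwrite("pics/p7.png",a[60:420,100:480])
```

```text
t 13.25 rot [ 3.113 -0.094  1.797] q [ 0.08  0.41  1.05  0.1   1.66 -0.14] F [-0.4  0.7  0.2] w 0.07245089252436915
TCP [ 98.  -37.2 182.3] tip [ 98.4 -35.9 168.3]
tool axes in casket
 [[-0.001  1.     0.029]
 [ 0.996 -0.002  0.094]
 [ 0.094  0.029 -0.995]]
casket [10.  0.  0.] -> tool [-0.01 10.    0.29]
casket [ 0. 10.  0.] -> tool [ 9.96 -0.02  0.94]
casket [ 0.  0. 10.] -> tool [ 0.94  0.29 -9.95]
```

View pics/p7.png

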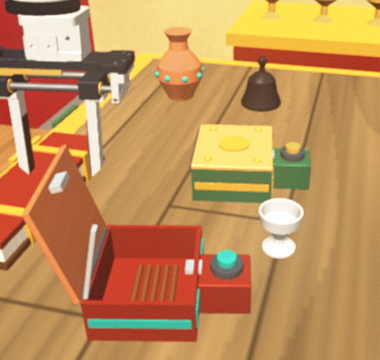

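The lid leans back on its stay with its top at crop (65,150), and the fingers are clear on both sides. I'll lift straight out.

Request:
{"name": "carry_out", "arguments": {"increments": [[0, [0, 0, 0], 0], [0, [1, 0, -10], 0], [0, [2, 0, -20], 0], [0, [3, 1, -30], 0], [0, [3, 1, -30], 0], [0, [0, 0, 0], 0], [0, [0, 0, 0], 0]]}}

```text
time: 14.0
tool_pos: [0.6841, 0.1439, 0.2742]
ee_rot: [3.11, -0.094, 1.797]
wrist_force: [-0.5, -0.6, -1.5]
width: 0.0939
finger_force: 0.0
```

Run:
```python
from h import *
rep()
a=robot.snapshot("side"); b=robot.snapshot("side"); cv2.imwrite("pics/p8.png",a[60:420,100:480])
```

```text
t 14.0 rot [ 3.11  -0.094  1.797] q [ 0.08  0.41  0.87  0.1   1.84 -0.12] F [-0.5 -0.6 -1.5] w 0.0938745414786384
TCP [ 97.8 -36.9 274.2] tip [ 98.3 -35.5 260.2]
tool axes in casket
 [[-0.001  1.     0.031]
 [ 0.996 -0.002  0.094]
 [ 0.094  0.031 -0.995]]
casket [10.  0.  0.] -> tool [-0.01 10.    0.31]
casket [ 0. 10.  0.] -> tool [ 9.96 -0.02  0.94]
casket [ 0.  0. 10.] -> tool [ 0.94  0.31 -9.95]
```

View pics/p8.png

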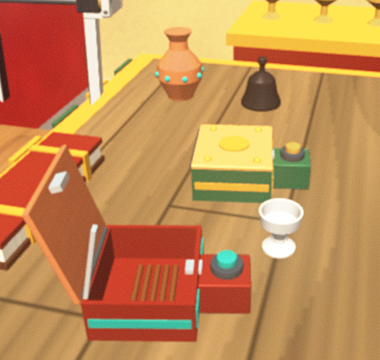

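The lid rests on its stay at crop (65,150), unchanged since the last picture. The gripper is clear, and the lamp and the pine casket have not moved.

```bash
python3 -c "
from bench import robot
print(robot.close_job())"
```

```text
the job is handed in; nothing more can be done
None
```

I opened the copper lid and eased it back onto its stay, where it stayed still in the last two pictures. The pine casket is shut, the lamp is where it was, and I handed the job in at about 14 s; no verdict was returned.

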